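# Put the left-over hose fittings back in the fittings case

## Robot

A 7-joint arm with a two-finger parallel gripper is mounted at the origin on the work surface. World frame = base frame: x ahead of the robot, y to its left, z up, the work surface at z = 0. Lengths are in m, angles in rad, forces in N, time in s.
With the tool pointing down it reaches from about 0.35 to 0.9 m from the base axis. Payload 8.1 kg.
Tool frame: the origin (TCP) lies at the very end of the fingers, on their centre line; the grasp point (between the pads) lies arm.grip_point_offset behind it (arm.grip_point_offset is the distance from the TCP to the grasp point, in m); z points along the fingers, y is the line along which they close (so a half turn about z gives the same grasp; the last joint's range is limited). The gripper opens to 92 mm and grips with 3 to 60 N. Pads are 19 mm wide; open, the fingers measure 130 mm over their backs; the gripper's body (75 mm by 190 mm) begins 47 mm behind the grasp point.
Start: joints at [-1.437, 0.434, 0.025, 1.573, -0.012, 1.134, -0.075], TCP at [0.147, 0.608, 0.227] pointing down, gripper open.
Joint ranges: [-2.62, 2.62], [-0.44, 2.09], [-1.27, 1.32], [0.08, 2.57], [-1.32, 4.46], [0.12, 2], [-2.74, 2.74]. Speed limits (rad/s): [2.22, 2.22, 3.01, 3.01, 3.14, 3.14, 3.14].

## Interface

Orientations are given as a rotation vector (axis times angle).
In Python, from cell import arm gives the robot as it stands. The module is installed in compiled form; this text tells all that it offers.
- The arm moves only by the shell command python3 -m creep 'ROWS' [OPENING] [FORCE]. ROWS is JSON, a list of rows, each a list of 6 numbers: the shift along the tool's x, y, z scaled (see below), then the turn, a rotation vector about the tool's x, y, z scaled (see below). A call has 1 to 20 rows; each row shifts and turns the commanded pose from where the row before left it, along the tool's axes as they then stand; what a row does not reach is not made up. The controller multiplies each number of a shift by 0.4 m and each number of a turn by 120 degrees. A row lasts 1/12 s, in which the tool goes at most 41.7 mm and 7.16 degrees, less where a joint would pass 70% of its speed; a pose out of reach is approached as far as the arm can. A call with a number of a shift or a turn outside -1 to 1 is refused whole. A call with a gripper value outside its range is refused whole. OPENING is the closure, from -1 (fully open) to 1 (shut), set as the call begins (- or left out, the last holds). The fingers move at their own pace and stop on an object; FORCE is the grip in N (left out, the last holds). Time passes only in rows, so rows that do not move let the fingers close. It gives the time, the measured TCP pose, the force, the opening and the grip force at its end, in the units of the state.
- arm.observe(): the state, without advancing time (a new reading comes with each control period).
- arm.get_image(name): name is "scene" or "top"; returns a dict with "frame" (420x560x3 uint8, red, green, blue), "intrinsics" (3x3 intrinsics, pixels), "distortion" ([k1, k2, p1, p2, k3] as OpenCV has them; the pictures are not rectified), "rvec" (rotation vector, rad) and "tvec" (3), from world to camera coordinates, as OpenCV has them. Camera axes: x right, y down, z forward; pixel columns grow to the right and rows downward; lengths in m; the calibration is good to about 2 mm. A picture is of the moment at which its call begins. There is no depth.
- arm.sign_off(): hands the job in; it is judged then, once.
The state is a dict: "clock": time; "joints": joint angles; "dq": joint speeds; "joint_efforts": joint torques, N m; "position": TCP position; "ee_rot": TCP orientation; "force": force on the tool from outside, world axes, zero at the start; "ft_torque": the same for the moment, N m; "width": opening from 0.0 (shut) to 1.0 (fully open); "gripper_force": force on a finger pad.
Only numpy, scipy, OpenCV 4.12 (cv2) and the standard library are available. Lean on these libraries where they do the work, as an engineer would, in place of code of your own. Each camera call takes 0.05 s, during which the arm holds its last target. There are 200 camera calls.

## Task

The coolant loop is built, so put the left-over fittings away: lay the right-angle elbow, the tee, the sensor adapter and the small hose clamp each in the red bin of the open case that already holds its own kind, down flat on the free part of the bin's floor, not on top of the stock. The 45-degree bend and the large hose clamp do not belong in this case: leave them lying where they are.

Things in the scene. Friction and masses are not known exactly. Their poses are not given: they have to be found in the camera images.
- elbow: Right-angle hose elbow of plain aluminium tube, loose on the bench, lying flat. Tube 19 mm thick, beads and bend 21 mm; two equal legs, each ending 48 mm from the corner. Origin: the corner where the two leg axes meet, at mid height (10.5 mm above what it lies on). Legs along its +x and +y; z up. The bend fills the first 20 mm of each leg; a leg is straight from 20 to 40 mm. About 60 g.
- tee: Hose tee of plain aluminium tube, loose on the bench, lying flat. Tube 19 mm thick, beads and middle 21 mm. Run 76 mm long along its x (38 mm either way), branch along +y, ending 42 mm from the run's axis. Origin: where the axes meet, at mid height (10.5 mm above what it lies on); z up. About 75 g.
- adapter: Straight in-line sensor adapter of plain aluminium, loose on the bench: a square block 28 mm long, 26 mm wide and 26 mm high with a brass-rimmed sensor port on top and a 19 mm hose tube out of each end, 72 mm long in all along its x. Origin: centre of the block, 13 mm above what it lies on; z up. About 70 g.
- clamp: Small steel worm-drive hose clamp, loose on the bench, lying flat: a ring 36 mm outside diameter, band 12 mm high and 2 mm thick, with the screw housing on its outside at +y, reaching 27 mm from the centre (17 mm wide, with a screw head towards +x). Origin: ring centre at mid height (6 mm above what it lies on); z up. About 30 g.
- bend45: Look-alike of the elbow: the same aluminium tube bent only by 45 degrees (135 degrees between the legs), legs ending 48 mm from the corner, lying flat. Origin: the corner at mid height; legs along +x and at 135 degrees from +x towards +y. Has no bin in the case.
- clamp_large: Look-alike of the small clamp: a steel worm-drive hose clamp 56 mm outside diameter, band 12 mm high, lying flat. Origin: ring centre at mid height. Has no bin in the case.
- bin_elbow: Red bin, 150 (its x) x 100 (y) x 42 mm high, walls and floor 2.5 mm, one of four side by side in the black case at the robot's left (rim 46 mm above the bench). Fixed; its place among the four varies. Origin: centre of its underside, 4 mm above the bench; z up. Its +x end is filled by fixed stock: right-angle elbows, two high (45 mm). Its floor is free from x = -72 to +7 mm, full width.
- bin_tee: Red bin, 150 (its x) x 100 (y) x 42 mm high, walls and floor 2.5 mm, one of four side by side in the black case at the robot's left (rim 46 mm above the bench). Fixed; its place among the four varies. Origin: centre of its underside, 4 mm above the bench; z up. Its +x end is filled by fixed stock: tees, two high (45 mm). Its floor is free from x = -72 to +15 mm, full width.
- bin_adapter: Red bin, 150 (its x) x 100 (y) x 42 mm high, walls and floor 2.5 mm, one of four side by side in the black case at the robot's left (rim 46 mm above the bench). Fixed; its place among the four varies. Origin: centre of its underside, 4 mm above the bench; z up. Its +x end is filled by fixed stock: two sensor adapters (29 mm high). Its floor is free from x = -72 to +13 mm, full width.
- bin_clamp: Red bin, 150 (its x) x 100 (y) x 42 mm high, walls and floor 2.5 mm, one of four side by side in the black case at the robot's left (rim 46 mm above the bench). Fixed; its place among the four varies. Origin: centre of its underside, 4 mm above the bench; z up. Its +x end is filled by fixed stock: three small clamps (27 mm high). Its floor is free from x = -72 to +17 mm, full width.

How it is judged:
By the outcome, as a careful person would: the job done as asked, in the order asked, and still so for the second after the job is handed in, with the robot touching nothing.
It also fails if it takes over 115 s, if anything falls off the work surface, if the arm or the gripper's body presses on something with over 40 N, if the wrist force passes 120 N, or if a joint passes its speed limit or range.

## Working session

There is one attempt and no reset: what is moved stays moved. The work goes in short steps, Python scripts to look and compute and a shell command to move; the robot and the scene stay as the last step left them, time stands still between calls to the robot, and variables do not carry over. Pictures are saved under pics/ and viewed, at most 14 in all, crops included, and the job is handed in when it is done.

```bash
mkdir -p pics; cat > h.py <<'E'
import numpy as np,cv2
from cell import arm
from scipy.spatial.transform import Rotation as R
def snap(n,f):
    d=arm.get_image(n); cv2.imwrite('pics/'+f+'.png',d['frame'][:,:,::-1]); np.save('pics/'+f+'.npy',d,allow_pickle=True); return d
def load(f): return np.load('pics/'+f+'.npy',allow_pickle=True).item()
def ray(d,uv,z):
    uv=np.array(uv,float).reshape(-1,1,2)
    n=cv2.undistortPoints(uv,np.array(d['intrinsics'],float),np.array(d['distortion'],float)).reshape(-1,2)
    M=R.from_rotvec(np.ravel(d['rvec'])).as_matrix();t=np.ravel(d['tvec'])
    c=-M.T@t; v=np.c_[n,np.ones(len(n))]@M
    return c+v*((z-c[2])/v[:,2])[:,None]
def proj(d,P):
    return cv2.projectPoints(np.array(P,float).reshape(-1,1,3),np.array(d['rvec'],float),np.array(d['tvec'],float),np.array(d['intrinsics'],float),np.array(d['distortion'],float))[0].reshape(-1,2)
E
python3 - <<'E'
from h import *
for n in('scene','top'):
    d=snap(n,n+'0'); M=R.from_rotvec(np.ravel(d['rvec'])).as_matrix(); print(n,-M.T@np.ravel(d['tvec']),M[2])
s=arm.observe(); print(s); print(arm.grip_point_offset, R.from_rotvec(s['ee_rot']).as_matrix().round(3))
E
```

```text
scene [1.13705488 0.11801219 1.12289391] [-0.49867116 -0.08674231 -0.86244005]
top [0.37011837 0.00993285 0.92778301] [ 0.18513923  0.02327535 -0.98243662]
{'clock': 0.1, 'joints': array([-1.43660556,  0.43516618,  0.02494896,  1.57397107, -0.01164554,
        1.1339922 , -0.07512114]), 'dq': array([-0.00042562, -0.00216532, -0.0012251 , -0.00066532, -0.0002878 ,
        0.00030465, -0.0013015 ]), 'joint_efforts': array([ 2.58606815e-03, -6.69121313e+01,  9.87775996e-01, -3.15143931e+01,
       -6.05411176e-02,  3.74457194e-02,  7.93386289e-05]), 'position': array([0.14653287, 0.60712627, 0.2260287 ]), 'ee_rot': array([-3.71207025e-01, -3.11949463e+00,  2.18235454e-03]), 'force': array([0.42404028, 0.08215629, 1.09619273]), 'ft_torque': array([0.00303985, 0.01551079, 0.01236038]), 'gripper_force': 0.0, 'width': 1.0011324441271192}
0.0188 [[-0.972  0.235 -0.   ]
 [ 0.235  0.972 -0.001]
 [-0.    -0.001 -1.   ]]
```

View pics/scene0.png

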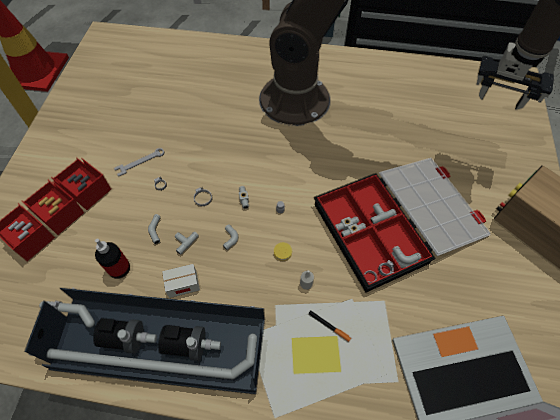

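View pics/top0.png

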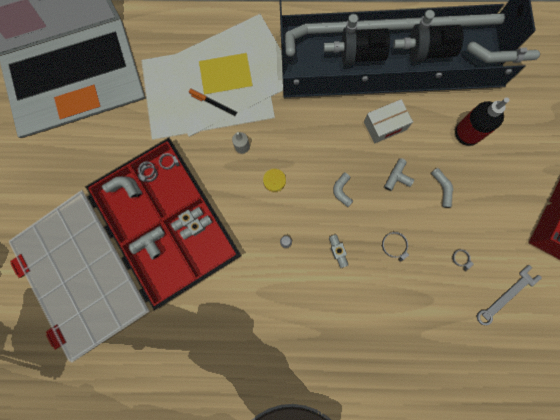

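The scene view shows the fittings between the case and the fan tray. In the top view I see the tee (399,175), two bends (343,190) and (444,188), the adapter (339,250), the large clamp (394,245) and the small clamp (461,259). The case is at (165,222), with the elbow bin upper left, clamp bin upper right, tee bin lower left and adapter bin lower right. I'll zoom in next.

```bash
python3 - <<'E'
from h import *
d=load('top0');f=d['frame'][:,:,::-1]
a=cv2.resize(f[145:285,310:490],None,fx=4.4,fy=4.2857,interpolation=cv2.INTER_CUBIC)
a=cv2.resize(f[145:285,310:490],(771,600),interpolation=cv2.INTER_CUBIC)
cv2.imwrite('pics/cropA.png',a)
b=cv2.resize(f[130:316,75:255],(580,600),interpolation=cv2.INTER_CUBIC)
cv2.imwrite('pics/cropB.png',b)
# masks: low-saturation gray objects
roi=np.zeros(f.shape[:2],np.uint8);roi[145:285,310:490]=1
hsv=cv2.cvtColor(f,cv2.COLOR_BGR2HSV)
print(hsv[160,330],hsv[185,343],hsv[180,444],hsv[230,300])
m=((hsv[:,:,1]<60)&(roi>0)).astype(np.uint8)
n,l,st,c=cv2.connectedComponentsWithStats(m)
for i in range(1,n):
    if st[i,4]>30: print(i,st[i],c[i],ray(d,c[i],0.0105)[0].round(3))
cv2.imwrite('pics/mask.png',cv2.resize(m[145:285,310:490]*255,(771,600),interpolation=cv2.INTER_NEAREST))
E
```

```text
[ 20  92 149] [ 45  15 104] [ 70  14 159] [ 20  94 157]
1 [384 158  30  33 433] [398.27713626 175.6743649 ] [ 0.625 -0.234  0.01 ]
2 [431 168  23  40 402] [444.14179104 187.01243781] [ 0.6   -0.336  0.01 ]
3 [333 172  20  35 345] [341.92753623 189.48405797] [ 0.59  -0.105  0.01 ]
4 [382 232  27  29 185] [396.95135135 247.03783784] [ 0.461 -0.226  0.01 ]
5 [329 234  19  34 305] [338.01311475 250.61639344] [ 0.451 -0.096  0.01 ]
7 [452 249  22  22 160] [463.30625 259.75625] [ 0.436 -0.369  0.01 ]
```

View pics/cropA.png

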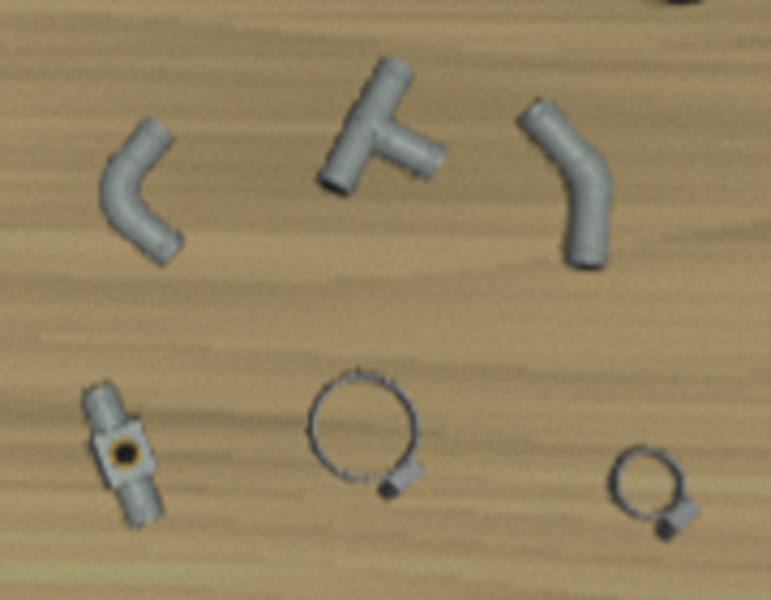

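View pics/cropB.png

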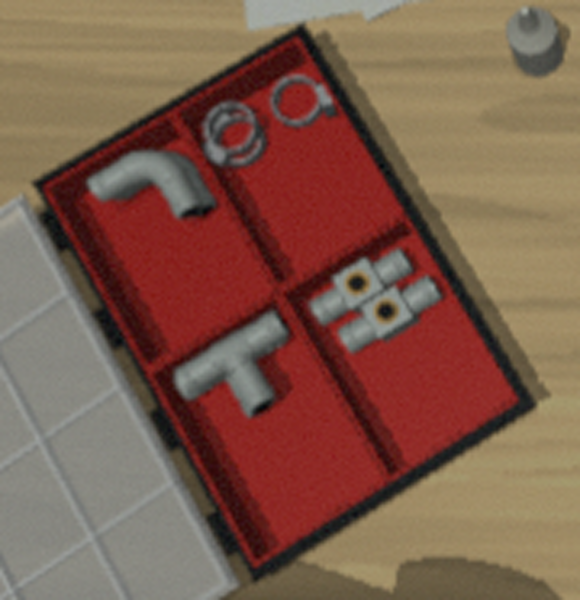

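View pics/mask.png

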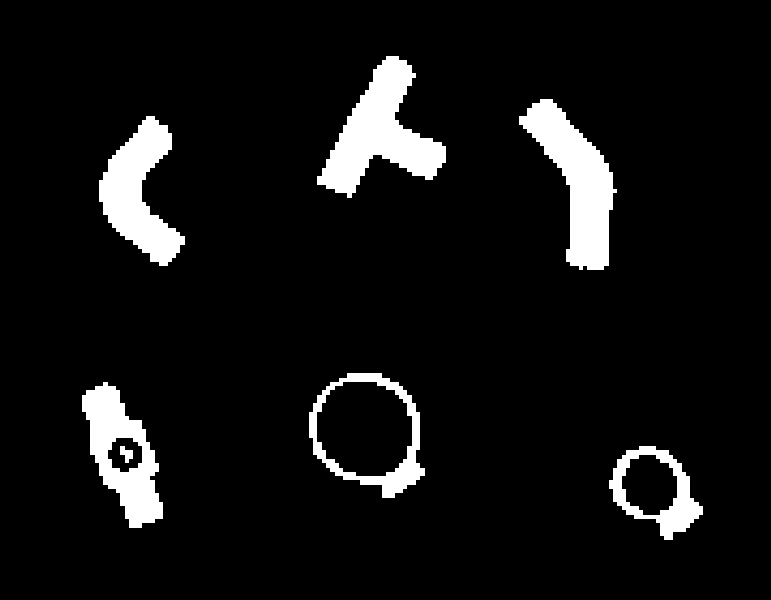

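The crops show the 90° elbow on the left at full-frame (340,190) and the 45° bend at (445,187). The stock sits at the upper end of every bin, so bin +x points up and left along the case's long side. Next I'll measure both views and compare them.

```bash
cat > meas.py <<'E'
from h import *
def blobs(d,name):
    f=d['frame'][:,:,::-1];hsv=cv2.cvtColor(f,cv2.COLOR_BGR2HSV)
    m=(hsv[:,:,1]<60).astype(np.uint8)
    out={}
    seeds=dict(elbow=(.59,-.105,.0105),tee=(.625,-.234,.0105),adapter=(.451,-.096,.013),clamp=(.44,-.366,.006),large=(.466,-.223,.006))
    n,l,st,c=cv2.connectedComponentsWithStats(m)
    for k,s in seeds.items():
        p=proj(d,s)[0]
        best=min((np.hypot(*(c[i]-p)),i) for i in range(1,n) if 100<st[i,4]<900)
        b=(l==best[1]).astype(np.uint8)
        cn,h=cv2.findContours(b,cv2.RETR_CCOMP,cv2.CHAIN_APPROX_NONE)
        fill=np.zeros_like(b);[cv2.drawContours(fill,cn,i,1,-1) for i in range(len(cn)) if h[0][i][3]<0]
        if k in('clamp','large'):
            e=cv2.morphologyEx(fill-b,cv2.MORPH_OPEN,np.ones((3,3),np.uint8))
            ins=ray(d,np.argwhere(e)[:,::-1],s[2])[:,:2];cc=ins.mean(0)
            rg=ray(d,np.argwhere(b)[:,::-1],s[2])[:,:2]
            far=rg[np.hypot(*(rg-cc).T)>(.0205 if k=='clamp' else .031)]
            v=far.mean(0)-cc
            print(name,k,'centre',cc.round(4),'hous dir',np.degrees(np.arctan2(v[1],v[0])).round(1),'r',np.hypot(*v).round(4),'inner d',round(2*np.sqrt(len(e.nonzero()[0])*abs(np.linalg.det(np.c_[ray(d,[[p[0]+1,p[1]]],0)[0,:2]-ray(d,[p],0)[0,:2],ray(d,[[p[0],p[1]+1]],0)[0,:2]-ray(d,[p],0)[0,:2]]))/np.pi),4))
            continue
        P=ray(d,np.argwhere(fill)[:,::-1],s[2])[:,:2];cc=P.mean(0)
        w,V=np.linalg.eigh(np.cov((P-cc).T));a=V[:,1];q=V[:,0]
        t=(P-cc)@q
        if (t**3).mean()<0:q=-q;t=-t
        L=np.ptp((P-cc)@a)
        o=cc-q*{'elbow':.0191,'tee':.0076,'adapter':0}[k]
        print(name,k,'cen',cc.round(4),'origin',o.round(4),'long',np.degrees(np.arctan2(a[1],a[0])).round(1),'q',np.degrees(np.arctan2(q[1],q[0])).round(1),'L',L.round(4),'W',np.ptp(t).round(4))
E
python3 - <<'E'
from meas import *
for n in('top0','scene0'): blobs(load(n),n)
d=load('top0')
print('port',ray(d,[[310+125/4.283,145+453/4.2857]],.026))
B=np.array([(303,27),(37,182),(258,577),(533,400),(287,292)],float)/[580/180,600/186]+[75,130]
C=ray(d,B,.046);print(C.round(4))
for i in range(4):
    v=(C[(i+1)%4]-C[i])[:2];print(np.hypot(*v).round(4),np.degrees(np.arctan2(v[1],v[0])).round(1))
s=load('scene0')
f=s['frame'][155:300,305:445,::-1]
cv2.imwrite('pics/cropC.png',cv2.resize(f,(560,580),interpolation=cv2.INTER_CUBIC))
E
```

```text
top0 elbow cen [ 0.5905 -0.1053] origin [ 0.592  -0.1243] long -175.5 q 94.5 L 0.0799 W 0.0412
top0 tee cen [ 0.6249 -0.2338] origin [ 0.6283 -0.227 ] long 152.7 q -117.3 L 0.0812 W 0.0541
top0 adapter cen [ 0.451  -0.0955] origin [ 0.451  -0.0955] long -158.8 q -68.8 L 0.0741 W 0.029
top0 clamp centre [ 0.4415 -0.3662] hous dir -139.8 r 0.0232 inner d 0.029
top0 large centre [ 0.4677 -0.2218] hous dir -145.6 r 0.0333 inner d 0.0498
scene0 elbow cen [ 0.5903 -0.107 ] origin [ 0.5932 -0.1259] long -171.2 q 98.8 L 0.0819 W 0.0398
scene0 tee cen [ 0.6241 -0.2345] origin [ 0.6277 -0.2278] long 151.9 q -118.1 L 0.0802 W 0.0588
scene0 adapter cen [ 0.4508 -0.0968] origin [ 0.4508 -0.0968] long -159.4 q 110.6 L 0.0827 W 0.0276Traceback (most recent call last):
  File "<stdin>", line 2, in <module>
  File "meas.py", line 16, in blobs
    ins=ray(d,np.argwhere(e)[:,::-1],s[2])[:,:2];cc=ins.mean(0)
        ~~~^^^^^^^^^^^^^^^^^^^^^^^^^^^^^^^
  File "h.py", line 9, in ray
    n=cv2.undistortPoints(uv,np.array(d['intrinsics'],float),np.array(d['distortion'],float)).reshape(-1,2)
      ~~~~~~~~~~~~~~~~~~~^^^^^^^^^^^^^^^^^^^^^^^^^^^^^^^^^^^^^^^^^^^^^^^^^^^^^^^^^^^^^^^^^^^^
cv2.error: OpenCV(4.12.0) /io/opencv/modules/calib3d/src/undistort.dispatch.cpp:347: error: (-215:Assertion failed) CV_IS_MAT(_src) && CV_IS_MAT(_dst) && (_src->rows == 1 || _src->cols == 1) && (_dst->rows == 1 || _dst->cols == 1) && _src->cols + _src->rows - 1 == _dst->rows + _dst->cols - 1 && (CV_MAT_TYPE(_src->type) == CV_32FC2 || CV_MAT_TYPE(_src->type) == CV_64FC2) && (CV_MAT_TYPE(_dst->type) == CV_32FC2 || CV_MAT_TYPE(_dst->type) == CV_64FC2) in function 'cvUndistortPointsInternal'
```

```bash
python3 - <<'E'
from meas import *
d=load('top0')
print('port',ray(d,[[310+125/4.283,145+453/4.2857]],.026))
B=np.array([(303,27),(37,182),(258,577),(533,400),(287,292)],float)/[580/180,600/186]+[75,130]
C=ray(d,B,.046);print(C.round(4))
for i in range(4):
    v=(C[(i+1)%4]-C[i])[:2];print(np.hypot(*v).round(4),np.degrees(np.arctan2(v[1],v[0])).round(1))
s=load('scene0')
# predicted rim corners and centre marked in the scene view
f=s['frame'][155:300,305:445,::-1]
g=cv2.resize(f,(560,580),interpolation=cv2.INTER_CUBIC)
for p in proj(s,C): cv2.circle(g,tuple(int(v) for v in (p-[305,155])*4),5,(0,255,0),1)
cv2.imwrite('pics/cropC.png',g)
E
```

```text
port [[ 0.44959558 -0.09643208  0.026     ]]
[[0.6945 0.2883 0.046 ]
 [0.58   0.4638 0.046 ]
 [0.3194 0.2908 0.046 ]
 [0.4369 0.1166 0.046 ]
 [0.5065 0.2858 0.046 ]]
0.2096 123.1
0.3128 -146.4
0.2101 -56.0
0.3096 33.7
```

View pics/cropC.png

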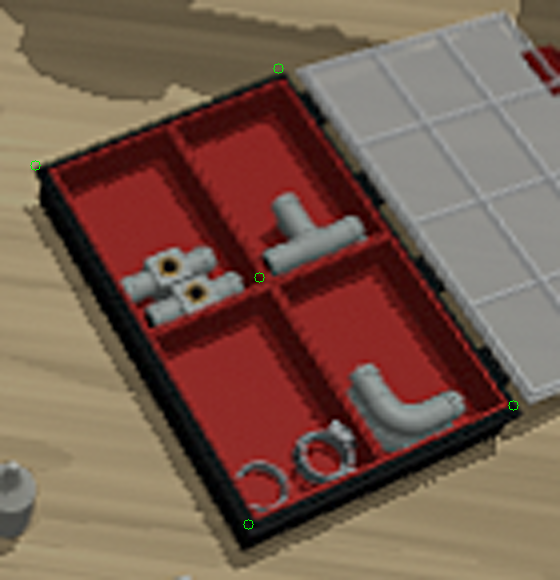

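```bash
python3 - <<'E'
from meas import *
for n,roi in(('top0',(130,316,85,250)),('scene0',(155,300,305,440))):
    d=load(n);f=d['frame'][:,:,::-1];h=cv2.cvtColor(f,cv2.COLOR_BGR2HSV)
    m=(((h[:,:,0]<8)|(h[:,:,0]>172))&(h[:,:,1]>120)&(h[:,:,2]>30)).astype(np.uint8)
    r=np.zeros_like(m);r[roi[0]:roi[1],roi[2]:roi[3]]=1;m*=r
    m=cv2.morphologyEx(m,cv2.MORPH_OPEN,np.ones((2,2),np.uint8))
    nn,l,st,c=cv2.connectedComponentsWithStats(m)
    k=[i for i in range(1,nn) if st[i,4]>150]
    P=ray(d,np.argwhere(np.isin(l,k))[:,::-1],.046)[:,:2]
    rr=cv2.minAreaRect((P*1000).astype(np.float32));print(n,rr,[st[i,:].tolist() for i in k])
E
```

```text
top0 ((505.6444091796875, 291.6944580078125), (305.31390380859375, 205.3859405517578), 33.470211029052734) [[89, 142, 148, 165, 10523]]
scene0 ((510.5970153808594, 295.82794189453125), (303.4069519042969, 205.487060546875), 33.49921417236328) [[318, 176, 115, 107, 5464]]
```

```bash
cat > plan.py <<'E'
import sys; from h import *
# plan.py x y z [yaw of tool y, deg]: what is left, in the units of the rows (shift in the present tool axes, then turn)
s=arm.observe();p=s['position'];M=R.from_rotvec(s['ee_rot']).as_matrix()
t=[float(a) for a in sys.argv[1:]]
sh=M.T@(np.array(t[:3])-p)/.4
print('t',round(s['clock'],2),'pos',p.round(4),'F',s['force'].round(1),'w',round(s['width']*92,1),'gf',round(float(s['gripper_force']),1),'j',s['joints'].round(2))
print('shift',sh.round(4),'norm rows(0.08)',round(np.linalg.norm(sh)/.08,1))
yaw=np.degrees(np.arctan2(M[1,1],M[0,1]));print('yaw',yaw.round(2))
if len(t)>3:
    a=np.radians(t[3]);G=np.array([[np.sin(a),np.cos(a),0],[-np.cos(a),np.sin(a),0],[0,0,-1]])
    rv=R.from_matrix(M.T@G).as_rotvec();print('turn',(np.degrees(rv)/120).round(4),'rows(.055)',round(np.abs(np.degrees(rv[2])/120/.055),1))
E
python3 plan.py 0.5694 -0.1099 0.12 140.5
```

```text
t 0.1 pos [0.1465 0.6071 0.226 ] F [0.4 0.1 1.1] w 92.1 gf 0.0 j [-1.44  0.44  0.02  1.57 -0.01  1.13 -0.08]
shift [-1.4483 -1.4941  0.2673] norm rows(0.08) 26.2
yaw 76.43Traceback (most recent call last):
  File "plan.py", line 11, in <module>
    rv=R.from_matrix(M.T@G).as_rotvec();print('turn',(np.degrees(rv)/120).round(4),'rows(.055)',round(np.abs(np.degrees(rv[2])/120/.055),1))
       ~~~~~~~~~~~~~^^^^^^^
  File "scipy/spatial/transform/_rotation.pyx", line 1143, in scipy.spatial.transform._rotation.Rotation.from_matrix
ValueError: Non-positive determinant (left-handed or null coordinate frame) in rotation matrix 0: [[-4.37239761e-01  8.99344976e-01  7.59423805e-05]
 [ 8.99344156e-01  4.37239245e-01  1.39013434e-03]
 [-1.21700535e-03 -6.76120345e-04  9.99999031e-01]].
```

```bash
sed -i 's/\[\[np.sin(a),np.cos(a),0\],\[-np.cos(a),np.sin(a),0\]/[[-np.sin(a),np.cos(a),0],[np.cos(a),np.sin(a),0]/' plan.py
python3 -m creep '[[-0.03,-0.03,0,0,0,0],[-0.05,-0.05,0,0,0,0],[-0.06,-0.06,0,0,0,0],[-0.06,-0.06,0,0,0,0],[-0.06,-0.06,0,0,0,0],[-0.06,-0.06,0,0,0,0],[-0.06,-0.06,0,0,0,0],[-0.06,-0.06,0,0,0,0],[-0.06,-0.06,0,0,0,0],[-0.06,-0.06,0,0,0,0],[-0.06,-0.06,0,0,0,0],[-0.06,-0.06,0.01,0,0,0],[-0.06,-0.06,0.02,0,0,0],[-0.06,-0.06,0.02,0,0,0],[-0.06,-0.06,0.02,0,0,0],[-0.06,-0.06,0.02,0,0,0],[-0.06,-0.06,0.02,0,0,0],[-0.06,-0.06,0.02,0,0,0],[-0.06,-0.06,0.02,0,0,0],[-0.06,-0.06,0.02,0,0,0]]' -1
python3 plan.py 0.5694 -0.1099 0.12 140.5
```

```text
clock: 1.77
position: [0.4892, 0.0461, 0.1582]
ee_rot: [-0.371, -3.119, 0.0]
force: [0.7, 0.2, -0.1]
width: 1.0
gripper_force: 0.0
t 1.77 pos [0.4892 0.0461 0.1582] F [ 0.7  0.2 -0.1] w 92.0 gf 0.0 j [-0.48  0.3   0.35  2.   -0.13  0.86  1.28]
shift [-0.2863 -0.3321  0.0955] norm rows(0.08) 5.6
yaw 76.44
turn [ 0.000e+00 -1.000e-04 -5.338e-01] rows(.055) 9.7
```

```bash

python3 -m creep '[[-0.05,-0.055,0.015,0,0,0],[-0.05,-0.06,0.02,0,0,0],[-0.05,-0.06,0.02,0,0,0],[-0.05,-0.06,0.02,0,0,0],[-0.05,-0.055,0.02,0,0,0],[-0.036,-0.042,0,0,0,0],[0,0,0,0,0,-0.034],[0,0,0,0,0,-0.05],[0,0,0,0,0,-0.05],[0,0,0,0,0,-0.05],[0,0,0,0,0,-0.05],[0,0,0,0,0,-0.05],[0,0,0,0,0,-0.05],[0,0,0,0,0,-0.05],[0,0,0,0,0,-0.05],[0,0,0,0,0,-0.05],[0,0,0,0,0,-0.05],[0,0,0,0,0,0],[0,0,0,0,0,0]]'
python3 plan.py 0.5694 -0.1099 0.002 140.5
```

```text
clock: 3.35
position: [0.5686, -0.1084, 0.1205]
ee_rot: [1.335, -2.843, -0.001]
force: [-0.4, 0.2, -0.6]
width: 0.999
gripper_force: 0.0
t 3.35 pos [ 0.5686 -0.1084  0.1205] F [-0.4  0.2 -0.6] w 91.9 gf 0.0 j [ 0.05  0.47  0.07  1.82 -0.04  0.86  2.58]
shift [ 0.0017 -0.0041  0.2962] norm rows(0.08) 3.7
yaw 140.31
turn [ 0.0003 -0.     -0.0016] rows(.055) 0.0
```

```bash
python3 -c "
from h import *
for n in('top','scene'):
    d=snap(n,n+'1')
    print(n,proj(d,[[.5694,-.1099,.0105],[.5885,-.0868,.0105]]))
a=load('top1')['frame'][140:260,290:430,::-1];b=load('scene1')['frame'][150:270,160:300,::-1]
cv2.imwrite('pics/c1.png',np.hstack([cv2.resize(x,(400,343)) for x in(a,b)]))
"
```

```text
top [[344.02494138 198.54031346]
 [333.78860852 190.19029852]]
scene [[231.06510389 230.26207579]
 [237.44795615 237.08694906]]
```

View pics/c1.png

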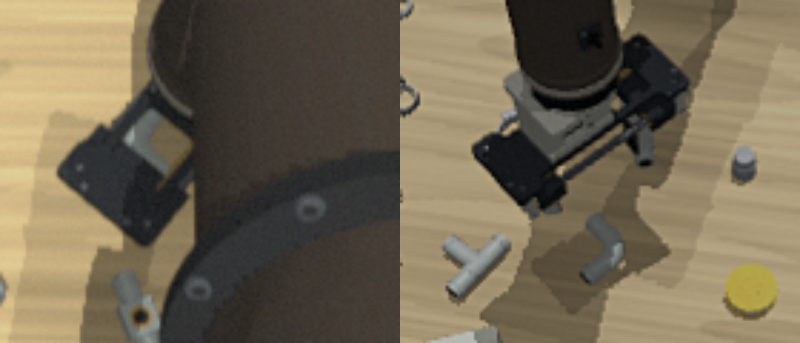

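The scene half shows the gripper above the elbow's far leg, with its corner at crop (620,255). The fingers straddle the leg, and the arm hides it in the top view. I'll go down and grip.

```bash

python3 -m creep '[[0.002,-0.004,0.03,0,0,0],[0,0,0.06,0,0,0],[0,0,0.06,0,0,0],[0,0,0.06,0,0,0],[0,0,0.04,0,0,0],[0,0,0.02,0,0,0],[0,0,0.015,0,0,0],[0,0,0.008,0,0,0],[0,0,0,0,0,0],[0,0,0,0,0,0]]'
python3 plan.py 0.5694 -0.1099 0.003 140.5
python3 -m creep '[[0,0,0,0,0,0],[0,0,0,0,0,0],[0,0,0,0,0,0],[0,0,0,0,0,0],[0,0,0,0,0,0],[0,0,0,0,0,0],[0,0,0,0,0,0],[0,0,0,0,0,0],[0,0,0,0,0,0],[0,0,0,0,0,0]]' 1 25
python3 plan.py 0.5694 -0.1099 0.003 140.5
```

```text
clock: 4.28
position: [0.5702, -0.11, 0.0042]
ee_rot: [-1.339, 2.841, -0.001]
force: [0.1, 0.4, 0.1]
width: 0.998
gripper_force: 0.0
t 4.28 pos [ 0.5702 -0.11    0.0042] F [0.1 0.4 0.1] w 91.8 gf 0.0 j [ 0.06  0.63  0.05  1.89 -0.05  0.62  2.6 ]
shift [0.001  0.0017 0.0029] norm rows(0.08) 0.0
yaw 140.49
turn [-0.0005  0.0003 -0.0001] rows(.055) 0.0
clock: 5.12
position: [0.5695, -0.1099, 0.0035]
ee_rot: [1.34, -2.841, -0.0]
force: [0.6, 0.0, 0.2]
width: 0.322
gripper_force: 0.0
t 5.12 pos [ 0.5695 -0.1099  0.0035] F [0.6 0.  0.2] w 29.6 gf 0.0 j [ 0.06  0.63  0.05  1.89 -0.05  0.62  2.6 ]
shift [0.0002 0.0003 0.0012] norm rows(0.08) 0.0
yaw 140.5
turn [ 0.0001 -0.      0.    ] rows(.055) 0.0
```

Still closing, so I'll let it finish and then lift to z≈0.15.

```bash

python3 -m creep '[[0,0,0,0,0,0],[0,0,0,0,0,0],[0,0,0,0,0,0],[0,0,0,0,0,0],[0,0,0,0,0,0],[0,0,0,0,0,0]]'
python3 -m creep '[[0,0,-0.02,0,0,0],[0,0,-0.04,0,0,0],[0,0,-0.06,0,0,0],[0,0,-0.06,0,0,0],[0,0,-0.06,0,0,0],[0,0,-0.06,0,0,0],[0,0,-0.04,0,0,0],[0,0,-0.02,0,0,0]]'
python3 plan.py 0.5022 0.3584 0.135 123.5
```

```text
clock: 5.62
position: [0.5696, -0.1099, 0.0035]
ee_rot: [1.34, -2.841, -0.0]
force: [-0.1, 0.4, 0.4]
width: 0.201
gripper_force: 24.9
clock: 6.28
position: [0.5707, -0.1102, 0.1506]
ee_rot: [-1.339, 2.838, -0.003]
force: [0.2, 0.4, 0.6]
width: 0.202
gripper_force: 24.9
t 6.28 pos [ 0.5707 -0.1102  0.1506] F [0.2 0.4 0.6] w 18.6 gf 24.9 j [ 0.04  0.43  0.07  1.78 -0.04  0.92  2.59]
shift [-0.795   0.8774  0.0379] norm rows(0.08) 14.8
yaw 140.5
turn [-0.0014  0.0012  0.1417] rows(.055) 2.6
```

```bash

python3 -m creep '[[-0.02,0.022,0,0,0,0],[-0.04,0.044,0,0,0,0],[-0.05,0.055,0,0,0,0],[-0.05,0.055,0,0,0,0],[-0.05,0.055,0,0,0,0],[-0.05,0.055,0,0,0,0],[-0.05,0.055,0,0,0,0],[-0.05,0.055,0,0,0,0],[-0.05,0.055,0,0,0,0],[-0.05,0.055,0,0,0,0],[-0.05,0.055,0,0,0,0],[-0.05,0.055,0,0,0,0],[-0.05,0.055,0,0,0,0],[-0.05,0.055,0,0,0,0],[-0.05,0.055,0,0,0,0],[-0.05,0.055,0,0,0,0],[-0.035,0.04,0,0,0,0]]'
python3 -m creep '[[0,0,0,0,0,0.035],[0,0,0,0,0,0.037],[0,0,0,0,0,0.035],[0,0,0,0,0,0.035],[0,0,0,0,0,0],[0,0,0,0,0,0]]'
python3 plan.py 0.5022 0.3584 0.011 123.5
python3 -c "
from h import *
for n in('top','scene'):
    d=snap(n,n+'2')
a=load('top2')['frame'][130:310,80:260,::-1];b=load('scene2')['frame'][140:300,300:460,::-1]
cv2.imwrite('pics/c2.png',np.hstack([cv2.resize(x,(400,400)) for x in(a,b)]))
"
```

```text
clock: 7.7
position: [0.4986, 0.3619, 0.1459]
ee_rot: [1.344, -2.837, -0.002]
force: [-0.1, 1.3, -1.1]
width: 0.205
gripper_force: 24.9
clock: 8.2
position: [0.5002, 0.3585, 0.1464]
ee_rot: [0.909, -3.005, 0.001]
force: [0.3, -0.6, -0.4]
width: 0.199
gripper_force: 24.9
t 8.2 pos [0.5002 0.3585 0.1464] F [ 0.3 -0.6 -0.4] w 18.3 gf 24.9 j [-0.75  0.49  0.06  1.69 -0.03  0.96  1.48]
shift [-0.0047 -0.0031  0.3384] norm rows(0.08) 4.2
yaw 123.64
turn [-0.     -0.0009  0.0012] rows(.055) 0.0
```

View pics/c2.png

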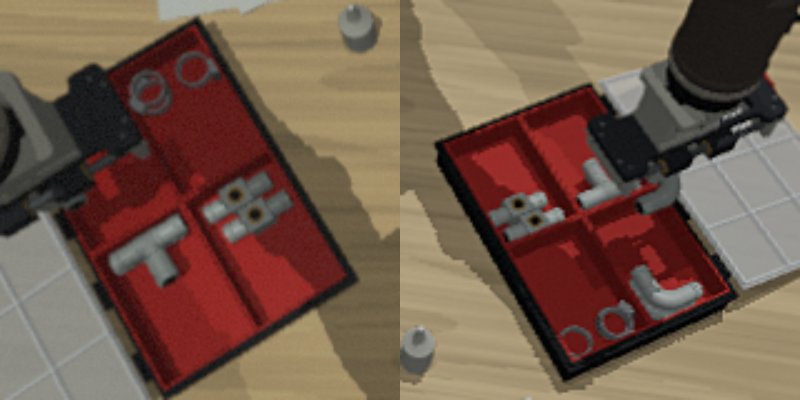

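The elbow is held level over its bin: the scene half shows it at crop (655,195) above the free floor. I'll lower it in two stages.

```bash

python3 -m creep '[[-0.005,-0.003,0.03,0,0,0.001],[0,0,0.05,0,0,0],[0,0,0.05,0,0,0],[0,0,0.05,0,0,0],[0,0,0.04,0,0,0],[0,0,0.02,0,0,0],[0,0,0,0,0,0],[0,0,0,0,0,0]]'
python3 plan.py 0.5022 0.3584 0.0105 123.5
python3 -c "
from h import *
for n in('top','scene'): snap(n,n+'3')
a=load('top3')['frame'][130:270,80:220,::-1];b=load('scene3')['frame'][180:300,320:440,::-1]
cv2.imwrite('pics/c3.png',np.hstack([cv2.resize(x,(400,400)) for x in(a,b)]))
"
```

```text
clock: 8.97
position: [0.5038, 0.3582, 0.0512]
ee_rot: [0.901, -3.009, 0.0]
force: [-0.5, -0.1, 0.4]
width: 0.204
gripper_force: 24.9
t 8.97 pos [0.5038 0.3582 0.0512] F [-0.5 -0.1  0.4] w 18.8 gf 24.9 j [-0.74  0.61  0.05  1.77 -0.04  0.77  1.48]
shift [0.003  0.0025 0.1018] norm rows(0.08) 1.3
yaw 123.35
turn [-0.     -0.0003 -0.0012] rows(.055) 0.0
```

View pics/c3.png

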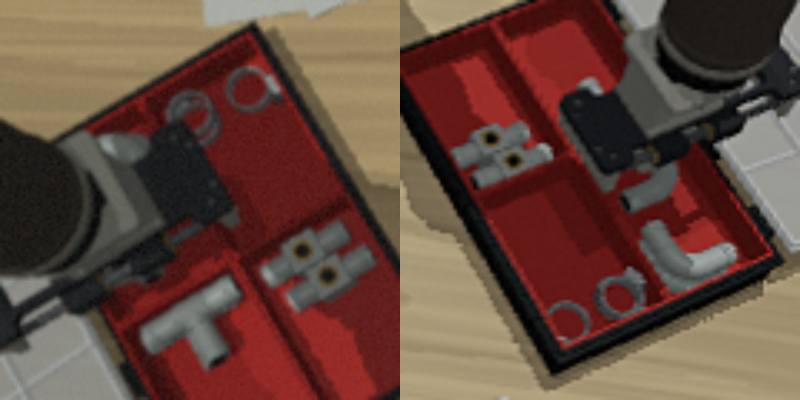

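The held elbow (crop 650,190) is inside the walls and clear of the stock elbows (690,260). I'll lower it the rest of the way.

```bash

python3 -m creep '[[0.003,0.002,0.02,0,0,0],[0,0,0.03,0,0,0],[0,0,0.025,0,0,0],[0,0,0.015,0,0,0],[0,0,0.008,0,0,0],[0,0,0,0,0,0],[0,0,0,0,0,0]]'
python3 plan.py 0.5022 0.3584 0.010 123.5
```

```text
clock: 9.65
position: [0.5023, 0.3584, 0.0121]
ee_rot: [0.901, -3.009, 0.0]
force: [0.6, -0.5, -0.7]
width: 0.203
gripper_force: 24.9
t 9.65 pos [0.5023 0.3584 0.0121] F [ 0.6 -0.5 -0.7] w 18.7 gf 24.9 j [-0.74  0.66  0.04  1.79 -0.04  0.69  1.48]
shift [0.0001 0.0002 0.0052] norm rows(0.08) 0.1
yaw 123.35
turn [-0.     -0.0002 -0.0013] rows(.055) 0.0
```

```bash

python3 -m creep '[[0,0,0.004,0,0,0],[0,0,0,0,0,0],[0,0,0,0,0,0]]'
python3 -m creep '[[0,0,0,0,0,0],[0,0,0,0,0,0],[0,0,0,0,0,0],[0,0,0,0,0,0]]' 0.35
python3 -m creep '[[0,0,-0.01,0,0,0],[0,0,-0.02,0,0,0],[0,0,-0.04,0,0,0],[0,0,-0.06,0,0,0],[0,0,-0.06,0,0,0],[0,0,-0.06,0,0,0],[0,0,-0.06,0,0,0],[0,0,-0.04,0,0,0]]'
python3 plan.py 0.6163 -0.251 0.13 152
```

```text
clock: 9.9
position: [0.5025, 0.3586, 0.011]
ee_rot: [-0.901, 3.009, 0.0]
force: [-0.2, 0.2, -1.4]
width: 0.203
gripper_force: 24.9
clock: 10.23
position: [0.5024, 0.3585, 0.0109]
ee_rot: [-0.901, 3.009, 0.0]
force: [-0.7, 0.5, 0.0]
width: 0.324
gripper_force: 0.0
clock: 10.9
position: [0.503, 0.3589, 0.1541]
ee_rot: [-0.9, 3.007, 0.002]
force: [1.2, 1.0, 0.2]
width: 0.326
gripper_force: 0.0
t 10.9 pos [0.503  0.3589 0.1541] F [1.2 1.  0.2] w 30.0 gf 0.0 j [-0.75  0.49  0.06  1.69 -0.03  0.97  1.48]
shift [ 0.6017 -1.4295  0.0579] norm rows(0.08) 19.4
yaw 123.34
turn [-2.000e-04  1.500e-03 -2.388e-01] rows(.055) 4.3
```

```bash

python3 -m creep '[[0.012,-0.03,0,0,0,0],[0.024,-0.06,0,0,0,0],[0.03,-0.0715,0,0,0,0],[0.03,-0.0715,0,0,0,0],[0.03,-0.0715,0,0,0,0],[0.03,-0.0715,0,0,0,0],[0.03,-0.0715,0,0,0,0],[0.03,-0.0715,0,0,0,0],[0.03,-0.0715,0,0,0,0],[0.03,-0.0715,0,0,0,0],[0.03,-0.0715,0,0,0,0],[0.03,-0.0715,0,0,0,0],[0.03,-0.0715,0,0,0,0],[0.03,-0.0715,0,0,0,0],[0.03,-0.0715,0,0,0,0],[0.03,-0.0715,0,0,0,0],[0.03,-0.0715,0,0,0,0],[0.03,-0.0715,0,0,0,0],[0.03,-0.0715,0,0,0,0],[0.03,-0.0715,0,0,0,0]]' -0.5
python3 -m creep '[[0.026,-0.05,0,0,0,0.02],[0,0,0,0,0,0.04],[0,0,0,0,0,0.055],[0,0,0,0,0,0.055],[0,0,0,0,0,0.055],[0,0,0,0,0,0.055],[0,0,0,0,0,0.055],[0,0,0,0,0,0.055],[0,0,0,0,0,0.055],[0,0,0,0,0,0.055],[0,0,0,0,0,0.055],[0,0,0,0,0,0.055],[0,0,0,0,0,0.055],[0,0,0,0,0,0.055],[0,0,0,0,0,0.055],[0,0,0,0,0,0.055],[0,0,0,0,0,0.055],[0,0,0,0,0,0.055],[0,0,0,0,0,0.055]]'
python3 plan.py 0.616 -0.2504 0.12 -27.5
```

```text
clock: 12.57
position: [0.6119, -0.2304, 0.1506]
ee_rot: [0.901, -3.009, -0.0]
force: [0.7, 0.8, -0.1]
width: 0.749
gripper_force: 0.0
clock: 14.15
position: [0.6142, -0.2511, 0.1506]
ee_rot: [-2.15, -2.29, -0.0]
force: [0.6, 0.1, 0.8]
width: 0.754
gripper_force: 0.0
t 14.15 pos [ 0.6142 -0.2511  0.1506] F [0.6 0.1 0.8] w 69.4 gf 0.0 j [-0.13  0.64  0.71  1.6  -0.46  1.07  0.77]
shift [0.0014 0.0046 0.0766] norm rows(0.08) 1.0
yaw 3.59
turn [-2.000e-04 -1.000e-04  2.591e-01] rows(.055) 4.7
```

```bash
python3 -c "
from h import *
snap('scene','scene4');snap('top','top4')
a=load('top4')['frame'][130:280,80:230,::-1];b=load('scene4')['frame'][180:300,320:440,::-1]
cv2.imwrite('pics/c4.png',np.hstack([cv2.resize(x,(400,400)) for x in(a,b)]))
"
```

```text
(no output)
```

View pics/c4.png

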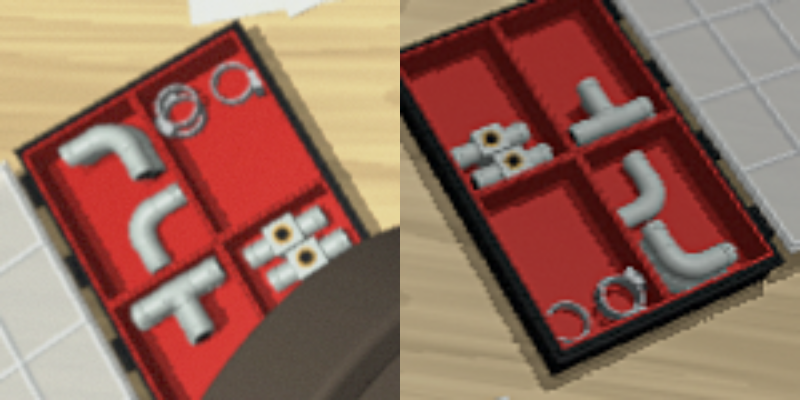

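The elbow lies flat on its bin's free floor (top crop 155,230), clear of the stock. Next, the tee.

```bash

python3 -m creep '[[0.0014,0.0046,0,0,0,0.05],[0,0,0,0,0,0.055],[0,0,0,0,0,0.055],[0,0,0,0,0,0.055],[0,0,0.03,0,0,0.044],[0,0,0.06,0,0,0],[0,0,0.06,0,0,0],[0,0,0.06,0,0,0],[0,0,0.06,0,0,0],[0,0,0.04,0,0,0],[0,0,0.02,0,0,0],[0,0,0,0,0,0],[0,0,0,0,0,0]]'
python3 plan.py 0.616 -0.2504 0.003 -27.5
```

```text
clock: 15.33
position: [0.6167, -0.2505, 0.0192]
ee_rot: [2.679, 1.64, -0.0]
force: [1.4, 0.7, 0.7]
width: 0.747
gripper_force: 0.0
t 15.33 pos [ 0.6167 -0.2505  0.0192] F [1.4 0.7 0.7] w 68.8 gf 0.0 j [-0.14  0.83  0.74  1.7  -0.69  0.9   0.42]
shift [-0.0005 -0.0016  0.0404] norm rows(0.08) 0.5
yaw -27.05
turn [0.     0.     0.0037] rows(.055) 0.1
```

```bash

python3 -m creep '[[0,-0.0015,0.02,0,0,0.004],[0,0,0.014,0,0,0],[0,0,0.006,0,0,0],[0,0,0,0,0,0],[0,0,0,0,0,0]]'
python3 -m creep '[[0,0,0,0,0,0],[0,0,0,0,0,0],[0,0,0,0,0,0],[0,0,0,0,0,0],[0,0,0,0,0,0],[0,0,0,0,0,0],[0,0,0,0,0,0],[0,0,0,0,0,0],[0,0,0,0,0,0],[0,0,0,0,0,0],[0,0,0,0,0,0],[0,0,0,0,0,0]]' 1 25
python3 -m creep '[[0,0,-0.02,0,0,0],[0,0,-0.04,0,0,0],[0,0,-0.06,0,0,0],[0,0,-0.06,0,0,0],[0,0,-0.06,0,0,0],[0,0,-0.06,0,0,0],[0,0,-0.04,0,0,0],[0,0,-0.02,0,0,0]]'
python3 plan.py 0.3837 0.2717 0.15 -56.5
```

```text
clock: 15.75
position: [0.6162, -0.2498, 0.0028]
ee_rot: [-2.687, -1.628, -0.0]
force: [0.1, -0.7, -0.0]
width: 0.749
gripper_force: 0.0
clock: 16.75
position: [0.6161, -0.2498, 0.0027]
ee_rot: [-2.687, -1.627, 0.0]
force: [-0.1, -0.8, 0.6]
width: 0.201
gripper_force: 25.0
clock: 17.42
position: [0.617, -0.2506, 0.1498]
ee_rot: [2.685, 1.625, 0.003]
force: [0.6, -0.5, -0.8]
width: 0.204
gripper_force: 25.0
t 17.42 pos [ 0.617  -0.2506  0.1498] F [ 0.6 -0.5 -0.8] w 18.7 gf 25.0 j [-0.21  0.69  0.86  1.6  -0.57  1.11  0.32]
shift [ 0.8865 -1.1222 -0.004 ] norm rows(0.08) 17.9
yaw -27.63
turn [ 0.0015 -0.0006  0.2406] rows(.055) 4.4
```

```bash

python3 -m creep '[[0.018,-0.023,0,0,0,0],[0.036,-0.046,0,0,0,0],[0.048,-0.061,0,0,0,0],[0.048,-0.061,0,0,0,0],[0.048,-0.061,0,0,0,0],[0.048,-0.061,0,0,0,0],[0.048,-0.061,0,0,0,0],[0.048,-0.061,0,0,0,0],[0.048,-0.061,0,0,0,0],[0.048,-0.061,0,0,0,0],[0.048,-0.061,0,0,0,0],[0.048,-0.061,0,0,0,0],[0.048,-0.061,0,0,0,0],[0.048,-0.061,0,0,0,0],[0.048,-0.061,0,0,0,0],[0.048,-0.061,0,0,0,0],[0.048,-0.061,0,0,0,0],[0.048,-0.061,0,0,0,0],[0.048,-0.061,0,0,0,0],[0.016,-0.0165,0,0,0,0]]'
python3 -m creep '[[0,0,0,0,0,0.03],[0,0,0,0,0,0.05],[0,0,0,0,0,0.05],[0,0,0,0,0,0.05],[0,0,0,0,0,0.04],[0,0,0,0,0,0.02],[0,0,0,0,0,0],[0,0,0,0,0,0]]'
python3 plan.py 0.3837 0.2717 0.0095 -56.5
```

```text
clock: 19.08
position: [0.3785, 0.2764, 0.1453]
ee_rot: [-2.681, -1.635, 0.004]
force: [-0.0, 1.6, -0.5]
width: 0.201
gripper_force: 25.0
clock: 19.75
position: [0.3817, 0.2719, 0.146]
ee_rot: [3.006, 0.91, -0.002]
force: [0.1, -0.1, -1.0]
width: 0.2
gripper_force: 25.0
t 19.75 pos [0.3817 0.2719 0.146 ] F [ 0.1 -0.1 -1. ] w 18.4 gf 25.0 j [-1.59  0.5   1.21  2.1  -0.59  0.94 -1.03]
shift [0.0044 0.003  0.3414] norm rows(0.08) 4.3
yaw -56.32
turn [0.0002 0.0007 0.0015] rows(.055) 0.0
```

```bash

python3 -m creep '[[0.004,0.003,0.03,0,0,0.0015],[0,0,0.05,0,0,0],[0,0,0.05,0,0,0],[0,0,0.05,0,0,0],[0,0,0.04,0,0,0],[0,0,0.02,0,0,0],[0,0,0,0,0,0],[0,0,0,0,0,0]]'
python3 plan.py 0.3837 0.2717 0.0095 -56.5
python3 -c "
from h import *
for n in('top','scene'): snap(n,n+'5')
a=load('top5')['frame'][180:320,100:240,::-1];b=load('scene5')['frame'][160:280,310:430,::-1]
cv2.imwrite('pics/c5.png',np.hstack([cv2.resize(x,(400,400)) for x in(a,b)]))
"
```

```text
clock: 20.42
position: [0.3846, 0.2719, 0.0509]
ee_rot: [3.009, 0.903, -0.001]
force: [0.6, -0.3, -0.8]
width: 0.201
gripper_force: 25.0
t 20.42 pos [0.3846 0.2719 0.0509] F [ 0.6 -0.3 -0.8] w 18.5 gf 25.0 j [-1.42  0.63  1.    2.18 -0.8   0.76 -0.87]
shift [-0.0021 -0.0008  0.1035] norm rows(0.08) 1.3
yaw -56.58
turn [ 0.0001  0.0002 -0.0006] rows(.055) 0.0
```

View pics/c5.png

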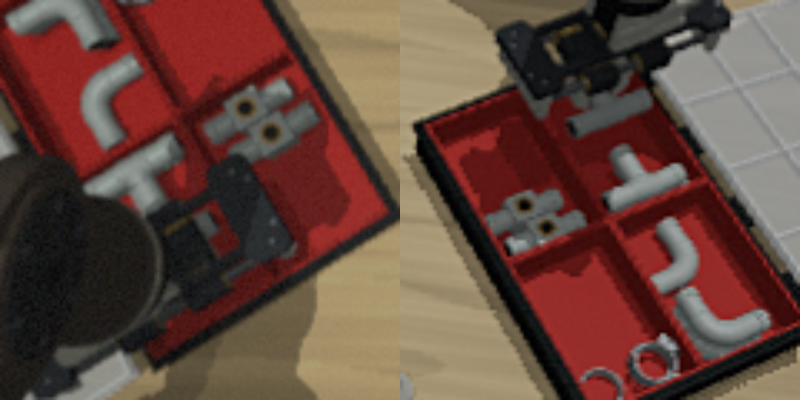

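The tee run (scene crop 610,112) sits between the bin walls and short of the stock tee's branch. Lowering it.

```bash

python3 -m creep '[[-0.002,-0.001,0.02,0,0,0],[0,0,0.03,0,0,0],[0,0,0.025,0,0,0],[0,0,0.016,0,0,0],[0,0,0.008,0,0,0],[0,0,0,0,0,0],[0,0,0,0,0,0]]'
python3 plan.py 0.3837 0.2717 0.0095 -56.5
```

```text
clock: 21.1
position: [0.3838, 0.2719, 0.0112]
ee_rot: [3.009, 0.902, -0.0]
force: [-0.5, 0.3, -1.1]
width: 0.201
gripper_force: 25.0
t 21.1 pos [0.3838 0.2719 0.0112] F [-0.5  0.3 -1.1] w 18.5 gf 25.0 j [-1.36  0.68  0.9   2.2  -0.9   0.68 -0.8 ]
shift [-0.0005  0.0004  0.0041] norm rows(0.08) 0.1
yaw -56.61
turn [ 0.0001  0.0001 -0.0009] rows(.055) 0.0
```

```bash

python3 -m creep '[[0,0,0.0035,0,0,0],[0,0,0,0,0,0],[0,0,0,0,0,0]]'
python3 -m creep '[[0,0,0,0,0,0],[0,0,0,0,0,0],[0,0,0,0,0,0],[0,0,0,0,0,0]]' 0.35
python3 -m creep '[[0,0,-0.01,0,0,0],[0,0,-0.02,0,0,0],[0,0,-0.04,0,0,0],[0,0,-0.06,0,0,0],[0,0,-0.06,0,0,0],[0,0,-0.06,0,0,0],[0,0,-0.06,0,0,0],[0,0,-0.04,0,0,0]]'
python3 plan.py 0.4505 -0.096 0.13 -69
```

```text
clock: 21.35
position: [0.3838, 0.2723, 0.0099]
ee_rot: [-3.009, -0.903, -0.001]
force: [1.4, 0.7, -0.7]
width: 0.203
gripper_force: 25.0
clock: 21.68
position: [0.3837, 0.2722, 0.0098]
ee_rot: [-3.009, -0.903, -0.0]
force: [0.9, 1.0, -0.3]
width: 0.319
gripper_force: 0.0
clock: 22.35
position: [0.3842, 0.2719, 0.1522]
ee_rot: [-3.009, -0.902, -0.002]
force: [0.3, 0.3, 0.2]
width: 0.328
gripper_force: 0.0
t 22.35 pos [0.3842 0.2719 0.1522] F [0.3 0.3 0.2] w 30.2 gf 0.0 j [-1.6   0.49  1.22  2.09 -0.58  0.95 -1.05]
shift [-0.3674  0.8592  0.0548] norm rows(0.08) 11.7
yaw -56.64
turn [-1.00e-04 -7.00e-04  1.03e-01] rows(.055) 1.9
```

```bash

python3 -m creep '[[-0.015,0.035,0,0,0,0],[-0.03,0.07,0,0,0,0],[-0.032,0.075,0,0,0,0],[-0.032,0.075,0,0,0,0],[-0.032,0.075,0,0,0,0],[-0.032,0.075,0,0,0,0],[-0.032,0.075,0,0,0,0],[-0.032,0.075,0.01,0,0,0],[-0.032,0.075,0.01,0,0,0],[-0.032,0.075,0.01,0,0,0],[-0.032,0.075,0.01,0,0,0],[-0.03,0.07,0.01,0,0,0],[-0.004,0.009,0,0,0,0.03],[0,0,0,0,0,0.04],[0,0,0,0,0,0.033],[0,0,0,0,0,0],[0,0,0,0,0,0]]' -0.5
python3 plan.py 0.4505 -0.096 0.004 -69
python3 -c "
from h import *
for n in('top','scene'): snap(n,n+'6')
a=load('top6')['frame'][130:310,80:260,::-1];b=load('scene6')['frame'][150:270,180:300,::-1]
cv2.imwrite('pics/c6.png',np.hstack([cv2.resize(x,(400,400)) for x in(a,b)]))
"
```

```text
clock: 23.77
position: [0.4496, -0.0961, 0.1295]
ee_rot: [3.088, 0.576, -0.001]
force: [-0.6, 0.4, 0.2]
width: 0.751
gripper_force: 0.0
t 23.77 pos [ 0.4496 -0.0961  0.1295] F [-0.6  0.4  0.2] w 69.1 gf 0.0 j [-0.72  0.47  1.13  2.14 -0.57  0.87 -0.46]
shift [0.0025 0.0007 0.3138] norm rows(0.08) 3.9
yaw -68.88
turn [0.     0.0004 0.001 ] rows(.055) 0.0
```

View pics/c6.png

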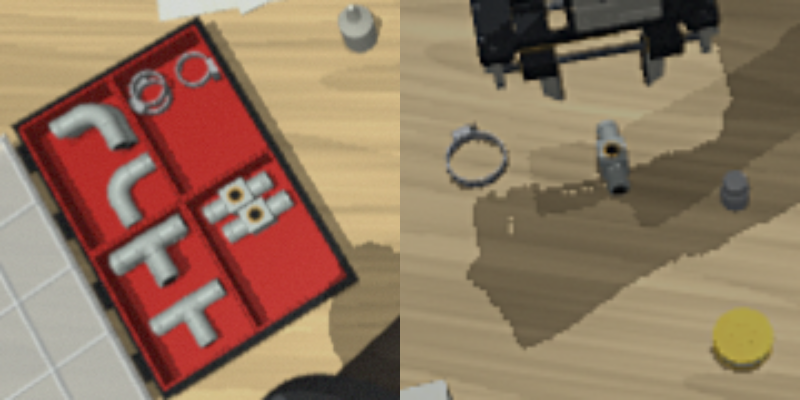

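The tee lies flat in its bin (top crop 188,310). The gripper is above the adapter, and the large clamp at scene crop (475,155) is clear of the fingers.

```bash

python3 -m creep '[[0.0025,0,0.03,0,0,0.001],[0,0,0.05,0,0,0],[0,0,0.06,0,0,0],[0,0,0.06,0,0,0],[0,0,0.05,0,0,0],[0,0,0.03,0,0,0],[0,0,0.02,0,0,0],[0,0,0.012,0,0,0],[0,0,0,0,0,0],[0,0,0,0,0,0]]'
python3 plan.py 0.4505 -0.096 0.004 -69
python3 -m creep '[[0,0,0,0,0,0],[0,0,0,0,0,0],[0,0,0,0,0,0],[0,0,0,0,0,0],[0,0,0,0,0,0],[0,0,0,0,0,0],[0,0,0,0,0,0],[0,0,0,0,0,0],[0,0,0,0,0,0],[0,0,0,0,0,0],[0,0,0,0,0,0],[0,0,0,0,0,0]]' 1 25
python3 -m creep '[[0,0,-0.02,0,0,0],[0,0,-0.04,0,0,0],[0,0,-0.06,0,0,0],[0,0,-0.06,0,0,0],[0,0,-0.06,0,0,0],[0,0,-0.06,0,0,0],[0,0,-0.04,0,0,0],[0,0,-0.02,0,0,0]]'
python3 plan.py 0.4476 0.1918 0.15 -11.5
```

```text
clock: 24.7
position: [0.4515, -0.0953, 0.0053]
ee_rot: [3.089, 0.571, 0.001]
force: [0.0, 0.0, -0.6]
width: 0.75
gripper_force: 0.0
t 24.7 pos [ 0.4515 -0.0953  0.0053] F [ 0.   0.  -0.6] w 69.0 gf 0.0 j [-0.49  0.65  0.82  2.23 -0.86  0.62 -0.23]
shift [-0.0031  0.0008  0.0033] norm rows(0.08) 0.1
yaw -69.04
turn [ 0.0001 -0.0002 -0.0004] rows(.055) 0.0
clock: 25.7
position: [0.4513, -0.0951, 0.0049]
ee_rot: [-3.089, -0.571, -0.0]
force: [-1.0, 0.4, 1.2]
width: 0.282
gripper_force: 25.0
clock: 26.37
position: [0.4518, -0.0956, 0.151]
ee_rot: [3.089, 0.57, 0.003]
force: [0.4, -0.4, -0.5]
width: 0.281
gripper_force: 25.0
t 26.37 pos [ 0.4518 -0.0956  0.151 ] F [ 0.4 -0.4 -0.5] w 25.8 gf 25.0 j [-0.76  0.45  1.17  2.11 -0.52  0.91 -0.5 ]
shift [ 0.2466 -0.6749  0.0025] norm rows(0.08) 9.0
yaw -69.1
turn [ 0.0008 -0.0007 -0.48  ] rows(.055) 8.7
```

```bash

python3 -m creep '[[0.012,-0.035,0,0,0,0],[0.024,-0.065,0,0,0,0],[0.028,-0.075,0,0,0,0],[0.028,-0.075,0,0,0,0],[0.028,-0.075,0,0,0,0],[0.028,-0.075,0,0,0,0],[0.028,-0.075,0,0,0,0],[0.028,-0.075,0,0,0,0],[0.028,-0.075,0,0,0,0],[0.014,-0.05,0,0,0,-0.03],[0,0,0,0,0,-0.05],[0,0,0,0,0,-0.05],[0,0,0,0,0,-0.05],[0,0,0,0,0,-0.05],[0,0,0,0,0,-0.05],[0,0,0,0,0,-0.05],[0,0,0,0,0,-0.05],[0,0,0,0,0,-0.05],[0,0,0,0,0,-0.05]]'
python3 -m creep '[[0,0,0.03,0,0,0],[0,0,0.05,0,0,0],[0,0,0.05,0,0,0],[0,0,0.04,0,0,0],[0,0,0.03,0,0,0],[0,0,0,0,0,0],[0,0,0,0,0,0]]'
python3 plan.py 0.4476 0.1918 0.011 -11.5
python3 -c "
from h import *
for n in('top','scene'): snap(n,n+'7')
a=load('top7')['frame'][160:320,100:260,::-1];b=load('scene7')['frame'][150:270,300:420,::-1]
cv2.imwrite('pics/c7.png',np.hstack([cv2.resize(x,(400,400)) for x in(a,b)]))
"
```

```text
clock: 27.95
position: [0.4465, 0.1914, 0.1489]
ee_rot: [2.424, 1.998, -0.0]
force: [-0.4, 0.2, -1.6]
width: 0.278
gripper_force: 25.0
clock: 28.53
position: [0.4465, 0.1915, 0.0688]
ee_rot: [2.432, 1.989, -0.002]
force: [0.5, 0.7, -1.2]
width: 0.28
gripper_force: 25.0
t 28.53 pos [0.4465 0.1915 0.0688] F [ 0.5  0.7 -1.2] w 25.7 gf 25.0 j [-1.08  0.52  0.78  2.12 -0.56  0.72 -0.13]
shift [0.0013 0.0025 0.1446] norm rows(0.08) 1.8
yaw -11.45
turn [-0.0003  0.0004  0.0004] rows(.055) 0.0
```

View pics/c7.png

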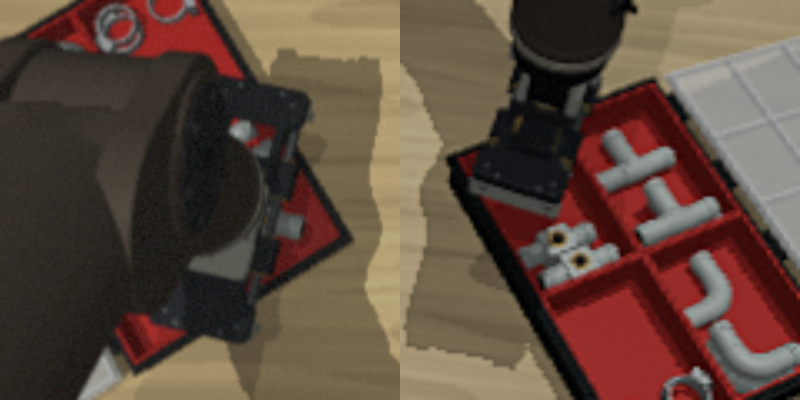

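The adapter's end (top crop 290,225) is inside the bin's right corner, and the hand is clear of the stock. I'll lower it to 12 mm, release, and lift.

```bash

python3 -m creep '[[0.0013,0.0025,0.03,0,0,0],[0,0,0.04,0,0,0],[0,0,0.03,0,0,0],[0,0,0.02,0,0,0],[0,0,0.015,0,0,0],[0,0,0.006,0,0,0],[0,0,0,0,0,0],[0,0,0,0,0,0]]'
python3 plan.py 0.4476 0.1918 0.012 -11.5
```

```text
clock: 29.3
position: [0.448, 0.1924, 0.0127]
ee_rot: [2.433, 1.988, 0.0]
force: [-0.0, 0.5, -1.3]
width: 0.282
gripper_force: 25.0
t 29.3 pos [0.448  0.1924 0.0127] F [-0.   0.5 -1.3] w 26.0 gf 25.0 j [-1.    0.61  0.67  2.15 -0.68  0.6  -0.03]
shift [-0.0017 -0.0008  0.0018] norm rows(0.08) 0.0
yaw -11.49
turn [ 0.0001 -0.0001  0.0001] rows(.055) 0.0
```

```bash

python3 -m creep '[[0,0,0.0015,0,0,0],[0,0,0,0,0,0],[0,0,0,0,0,0]]'
python3 -m creep '[[0,0,0,0,0,0],[0,0,0,0,0,0],[0,0,0,0,0,0],[0,0,0,0,0,0]]' 0.2
python3 -m creep '[[0,0,-0.01,0,0,0],[0,0,-0.02,0,0,0],[0,0,-0.04,0,0,0],[0,0,-0.06,0,0,0],[0,0,-0.06,0,0,0],[0,0,-0.06,0,0,0],[0,0,-0.06,0,0,0],[0,0,-0.04,0,0,0]]'
python3 plan.py 0.4415 -0.3662 0.15 -48
```

```text
clock: 29.55
position: [0.448, 0.1926, 0.0123]
ee_rot: [2.432, 1.988, 0.001]
force: [-0.0, -0.5, -2.2]
width: 0.285
gripper_force: 25.0
clock: 29.88
position: [0.4479, 0.1925, 0.012]
ee_rot: [-2.432, -1.988, -0.0]
force: [0.0, -0.0, -0.1]
width: 0.399
gripper_force: 0.0
clock: 30.55
position: [0.4484, 0.1922, 0.1545]
ee_rot: [2.433, 1.987, 0.003]
force: [-0.1, 0.2, -0.5]
width: 0.401
gripper_force: 0.0
t 30.55 pos [0.4484 0.1922 0.1545] F [-0.1  0.2 -0.5] w 36.9 gf 0.0 j [-1.21  0.39  0.93  2.04 -0.41  0.89 -0.26]
shift [-1.3713  0.2619  0.0099] norm rows(0.08) 17.5
yaw -11.52
turn [ 0.0004 -0.0008  0.304 ] rows(.055) 5.5
```

```bash

python3 -m creep '[[-0.03,0.006,0,0,0,0],[-0.055,0.01,0,0,0,0],[-0.075,0.0143,0,0,0,0],[-0.075,0.0143,0,0,0,0],[-0.075,0.0143,0,0,0,0],[-0.075,0.0143,0,0,0,0],[-0.075,0.0143,0,0,0,0],[-0.075,0.0143,0,0,0,0],[-0.075,0.0143,0,0,0,0],[-0.075,0.0143,0,0,0,0],[-0.075,0.0143,0,0,0,0],[-0.075,0.0143,0,0,0,0],[-0.075,0.0143,0,0,0,0],[-0.075,0.0143,0,0,0,0],[-0.075,0.0143,0,0,0,0],[-0.075,0.0143,0,0,0,0],[-0.075,0.0143,0,0,0,0],[-0.075,0.0143,0,0,0,0],[-0.075,0.0143,0,0,0,0],[-0.011,0.003,0,0,0,0]]' -0.5
python3 -m creep '[[0,0,0,0,0,0.03],[0,0,0,0,0,0.05],[0,0,0,0,0,0.055],[0,0,0,0,0,0.055],[0,0,0,0,0,0.055],[0,0,0,0,0,0.04],[0,0,0,0,0,0.019],[0,0,0,0,0,0],[0,0,0,0,0,0]]'
python3 plan.py 0.4415 -0.3662 0.003 -48
python3 -c "
from h import *
for n in('top','scene'): snap(n,n+'8')
a=load('top8')['frame'][130:310,80:260,::-1];b=load('scene8')['frame'][130:250,110:230,::-1]
cv2.imwrite('pics/c8.png',np.hstack([cv2.resize(x,(400,400)) for x in(a,b)]))
"
```

```text
clock: 32.22
position: [0.4389, -0.372, 0.1523]
ee_rot: [2.436, 1.979, -0.005]
force: [-0.3, 0.0, 0.1]
width: 0.749
gripper_force: 0.0
clock: 32.97
position: [0.4409, -0.3657, 0.1517]
ee_rot: [-2.931, -1.129, 0.001]
force: [0.1, -0.0, 0.0]
width: 0.748
gripper_force: 0.0
t 32.97 pos [ 0.4409 -0.3657  0.1517] F [ 0.1 -0.   0. ] w 68.8 gf 0.0 j [-0.07  0.6   1.02  1.85 -0.6   1.04  0.36]
shift [0.0005 0.0023 0.3717] norm rows(0.08) 4.6
yaw -47.89
turn [-0.0003  0.0002  0.001 ] rows(.055) 0.0
```

View pics/c8.png

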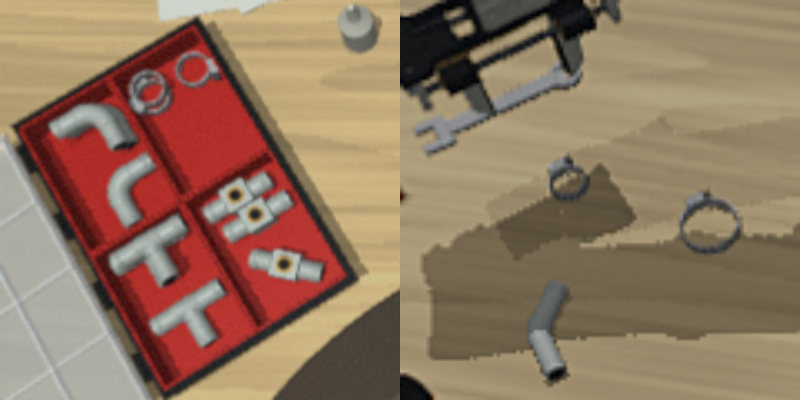

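The adapter lies flat in its bin (top crop 286,265), next to the stock. The small clamp (scene crop 567,180) is free under the gripper, with the wrench well away. I'll go down for it.

```bash

python3 -m creep '[[0.0005,0.002,0.03,0,0,0.001],[0,0,0.05,0,0,0],[0,0,0.06,0,0,0],[0,0,0.06,0,0,0],[0,0,0.06,0,0,0],[0,0,0.05,0,0,0],[0,0,0.03,0,0,0],[0,0,0.02,0,0,0],[0,0,0.01,0,0,0],[0,0,0,0,0,0],[0,0,0,0,0,0]]'
python3 plan.py 0.4415 -0.3662 0.0025 -48
```

```text
clock: 33.98
position: [0.4425, -0.3668, 0.0046]
ee_rot: [2.933, 1.124, 0.001]
force: [0.3, 0.5, 0.5]
width: 0.751
gripper_force: 0.0
t 33.98 pos [ 0.4425 -0.3668  0.0046] F [0.3 0.5 0.5] w 69.1 gf 0.0 j [ 0.06  0.78  0.82  1.95 -0.81  0.78  0.52]
shift [-0.0009 -0.0027  0.0051] norm rows(0.08) 0.1
yaw -48.07
turn [ 0.0005 -0.0001 -0.0006] rows(.055) 0.0
```

```bash

python3 -m creep '[[0,-0.0025,0.004,0,0,0],[0,0,0,0,0,0],[0,0,0,0,0,0],[0,0,0,0,0,0],[0,0,0,0,0,0],[0,0,0,0,0,0],[0,0,0,0,0,0],[0,0,0,0,0,0],[0,0,0,0,0,0],[0,0,0,0,0,0],[0,0,0,0,0,0]]' 1 15
python3 plan.py 0.4415 -0.3662 0.003 -48
python3 -m creep '[[0,0,-0.02,0,0,0],[0,0,-0.04,0,0,0],[0,0,-0.06,0,0,0],[0,0,-0.06,0,0,0],[0,0,-0.06,0,0,0],[0,0,-0.06,0,0,0],[0,0,-0.04,0,0,0],[0,0,-0.02,0,0,0]]'
python3 plan.py 0.5761 0.2767 0.15 -11.5
```

```text
clock: 34.9
position: [0.4416, -0.3656, 0.0025]
ee_rot: [2.933, 1.124, 0.0]
force: [-0.8, 1.2, 4.1]
width: 0.375
gripper_force: 15.0
t 34.9 pos [ 0.4416 -0.3656  0.0025] F [-0.8  1.2  4.1] w 34.5 gf 15.0 j [ 0.06  0.78  0.82  1.95 -0.82  0.78  0.52]
shift [-0.0013  0.0009 -0.0013] norm rows(0.08) 0.0
yaw -48.07
turn [ 0.0001 -0.0001 -0.0006] rows(.055) 0.0
clock: 35.57
position: [0.4418, -0.3664, 0.1488]
ee_rot: [2.932, 1.123, 0.002]
force: [-0.2, 0.3, 0.2]
width: 0.375
gripper_force: 15.0
t 35.57 pos [ 0.4418 -0.3664  0.1488] F [-0.2  0.3  0.2] w 34.5 gf 15.0 j [-0.07  0.61  1.02  1.85 -0.6   1.03  0.36]
shift [ 1.3237 -0.9724 -0.005 ] norm rows(0.08) 20.5
yaw -48.1
turn [ 1.30e-03  2.00e-04 -3.05e-01] rows(.055) 5.5
```

```bash

python3 -m creep '[[0.025,-0.018,0,0,0,0],[0.045,-0.033,0,0,0,0],[0.064,-0.047,0,0,0,0],[0.064,-0.047,0,0,0,0],[0.064,-0.047,0,0,0,0],[0.064,-0.047,0,0,0,0],[0.064,-0.047,0,0,0,0],[0.064,-0.047,0,0,0,0],[0.064,-0.047,0,0,0,0],[0.064,-0.047,0,0,0,0],[0.064,-0.047,0,0,0,0],[0.064,-0.047,0,0,0,0],[0.064,-0.047,0,0,0,0],[0.064,-0.047,0,0,0,0],[0.064,-0.047,0,0,0,0],[0.064,-0.047,0,0,0,0],[0.064,-0.047,0,0,0,0],[0.064,-0.047,0,0,0,0],[0.064,-0.047,0,0,0,0],[0.064,-0.047,0,0,0,0]]'
python3 -m creep '[[0.064,-0.047,0,0,0,0],[0.038,-0.028,0,0,0,0],[0,0,0,0,0,-0.03],[0,0,0,0,0,-0.05],[0,0,0,0,0,-0.055],[0,0,0,0,0,-0.055],[0,0,0,0,0,-0.055],[0,0,0,0,0,-0.04],[0,0,0,0,0,-0.02],[0,0,0,0,0,0],[0,0,0,0,0,0]]'
python3 plan.py 0.5761 0.2767 0.06 -11.5
python3 -c "
from h import *
d=snap('top','top9');f=d['frame'][:,:,::-1]
h=cv2.cvtColor(f,cv2.COLOR_BGR2HSV);m=h[:,:,1]<60
for n,p in dict(small=(.4415,-.3662),large=(.4677,-.2218),bend=(.60,-.336)).items():
    q=proj(d,[*p,.008])[0].astype(int);print(n,q,m[q[1]-20:q[1]+21,q[0]-20:q[0]+21].sum())
"
```

```text
clock: 37.23
position: [0.565, 0.2296, 0.1458]
ee_rot: [2.934, 1.124, -0.002]
force: [0.1, -0.3, -0.2]
width: 0.371
gripper_force: 15.0
clock: 38.15
position: [0.5754, 0.2774, 0.146]
ee_rot: [-2.434, -1.986, 0.001]
force: [-0.4, -0.1, -1.9]
width: 0.374
gripper_force: 15.0
t 38.15 pos [0.5754 0.2774 0.146 ] F [-0.4 -0.1 -1.9] w 34.4 gf 15.0 j [-1.11  0.69  0.94  1.68 -0.61  1.1  -0.18]
shift [-0.0014  0.0022  0.215 ] norm rows(0.08) 2.7
yaw -11.58
turn [-0.0003  0.0001 -0.0006] rows(.055) 0.0
small [461 257] 0
large [394 244] 184
bend [443 187] 402
```

The small clamp is gone from the bench, and the two look-alikes are where they were. I'll lower the clamp into its bin.

```bash

python3 -m creep '[[-0.0014,0.002,0.03,0,0,0],[0,0,0.05,0,0,0],[0,0,0.06,0,0,0],[0,0,0.06,0,0,0],[0,0,0.05,0,0,0],[0,0,0.04,0,0,0],[0,0,0.02,0,0,0],[0,0,0.015,0,0,0],[0,0,0.008,0,0,0],[0,0,0,0,0,0],[0,0,0,0,0,0]]'
python3 plan.py 0.5761 0.2767 0.0095 -11.5
```

```text
clock: 39.12
position: [0.5769, 0.277, 0.0137]
ee_rot: [2.432, 1.988, 0.001]
force: [0.0, -0.5, 0.5]
width: 0.379
gripper_force: 15.0
t 39.12 pos [0.5769 0.277  0.0137] F [ 0.  -0.5  0.5] w 34.9 gf 15.0 j [-1.03  0.83  0.81  1.77 -0.76  0.88 -0.07]
shift [-0.001  -0.0018  0.0106] norm rows(0.08) 0.1
yaw -11.48
turn [ 0.0004 -0.0002  0.0002] rows(.055) 0.0
```

```bash

python3 -m creep '[[0,0,0.006,0,0,0],[0,0,0.0035,0,0,0],[0,0,0,0,0,0],[0,0,0,0,0,0]]'
python3 -m creep '[[0,0,0,0,0,0],[0,0,0,0,0,0],[0,0,0,0,0,0],[0,0,0,0,0,0]]' 0.02
python3 -m creep '[[0,0,-0.01,0,0,0],[0,0,-0.02,0,0,0],[0,0,-0.04,0,0,0],[0,0,-0.06,0,0,0],[0,0,-0.06,0,0,0],[0,0,-0.06,0,0,0],[0,0,-0.06,0,0,0],[0,0,-0.04,0,0,0]]'
python3 plan.py 0.5 0 0.18 -11.5
```

```text
clock: 39.45
position: [0.5765, 0.277, 0.0096]
ee_rot: [-2.432, -1.988, -0.001]
force: [-0.0, -0.8, -0.3]
width: 0.375
gripper_force: 15.0
clock: 39.78
position: [0.5765, 0.2769, 0.0094]
ee_rot: [2.432, 1.988, 0.0]
force: [0.4, -0.7, 0.4]
width: 0.491
gripper_force: 0.0
clock: 40.45
position: [0.5773, 0.2767, 0.1526]
ee_rot: [2.432, 1.987, 0.004]
force: [0.5, 0.5, -0.1]
width: 0.495
gripper_force: 0.0
t 40.45 pos [0.5773 0.2767 0.1526] F [ 0.5  0.5 -0.1] w 45.5 gf 0.0 j [-1.11  0.68  0.95  1.67 -0.61  1.11 -0.18]
shift [-0.7162 -0.0512 -0.0698] norm rows(0.08) 9.0
yaw -11.5
turn [ 0.001  -0.0007 -0.    ] rows(.055) 0.0
```

```bash

python3 -m creep '[[-0.03,0,-0.007,0,0,0],[-0.06,-0.005,-0.007,0,0,0],[-0.08,-0.005,-0.007,0,0,0],[-0.08,-0.005,-0.007,0,0,0],[-0.08,-0.005,-0.007,0,0,0],[-0.08,-0.005,-0.007,0,0,0],[-0.08,-0.005,-0.007,0,0,0],[-0.08,-0.005,-0.007,0,0,0],[-0.08,-0.005,-0.007,0,0,0],[-0.08,-0.005,0,0,0,0],[0,0,0,0,0,0],[0,0,0,0,0,0]]'
python3 - <<'E'
from h import *
C=np.array([.5075,.2925]);a=np.radians(33.5);U=np.array([np.cos(a),np.sin(a)]);V=np.array([-U[1],U[0]])
for n in('top','scene'):
    d=snap(n,n+'10');h=cv2.cvtColor(d['frame'][:,:,::-1],cv2.COLOR_BGR2HSV)
    m=((h[:,:,1]<90)&(h[:,:,2]>50)).astype(np.uint8);k,l,st,c=cv2.connectedComponentsWithStats(m)
    for nm,su,sv in(('elbow',1,1),('clamp',1,-1),('tee',-1,1),('adapter',-1,-1)):
        o=C+su*.076*U+sv*.051*V
        for i in range(1,k):
            if st[i,4]<25:continue
            P=ray(d,np.argwhere(l==i)[:,::-1],.016)[:,:2]-o;q=np.c_[P@U,P@V]*1000
            if np.all(np.abs(q.mean(0))<[75,50]):print(n,nm,'n',st[i,4],'mean',q.mean(0).round(),'min',q.min(0).round(),'max',q.max(0).round())
    m=(h[:,:,1]<60)
    for nn,p in dict(large=(.4677,-.2218),bend=(.60,-.336)).items():
        q=proj(d,[*p,.008])[0].astype(int);print(nn,m[q[1]-20:q[1]+21,q[0]-20:q[0]+21].sum())
E
```

```text
clock: 41.45
position: [0.4996, -0.0079, 0.1748]
ee_rot: [-2.436, -1.982, -0.001]
force: [-0.0, 0.1, -0.5]
width: 0.493
gripper_force: 0.0
top elbow n 471 mean [52. -9.] min [ 12. -39.] max [79. 32.]
top elbow n 355 mean [-26.  -6.] min [-61. -41.] max [-3. 17.]
top clamp n 114 mean [ 45. -26.] min [ 24. -44.] max [68. -4.]
top clamp n 244 mean [51. 30.] min [25.  8.] max [76. 52.]
top clamp n 119 mean [-33.  -6.] min [-55. -24.] max [-9. 16.]
top tee n 572 mean [57.  4.] min [ 20. -38.] max [78. 48.]
large 184
bend 403
scene elbow n 511 mean [13. -6.] min [-67. -34.] max [65. 38.]
scene clamp n 89 mean [-31.  -7.] min [-52. -27.] max [-8. 16.]
scene clamp n 115 mean [44. 33.] min [27.  5.] max [64. 54.]
scene clamp n 40 mean [ 44. -15.] min [ 30. -34.] max [64. -5.]
scene tee n 221 mean [-21.   2.] min [-59. -35.] max [-1. 44.]
scene tee n 251 mean [41.  8.] min [  3. -30.] max [61. 52.]
scene adapter n 195 mean [-31.  -1.] min [-63. -33.] max [ 0. 31.]
scene adapter n 310 mean [38.  3.] min [  9. -35.] max [62. 47.]
large 121
bend 215
```

All four pieces lie on their bins' free floor. For the clamp the two views agree, at about (-32,-6) mm in its bin. Both look-alikes are undisturbed. I'm handing in.

```bash
python3 -c "
from cell import arm
print(arm.sign_off())"
```

```text
the job is handed in; nothing more can be done
None
```

I put the elbow, tee, sensor adapter and small clamp, in that order, each on the free floor of its own bin, left the 45° bend and large clamp untouched, and handed the job in at about 41 s on the robot's clock; the clamp's final position was checked by measurement in both views only, since I had used all 14 picture views.

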